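# Clamp a lacquered board, run the dust extractor, release it and put it away

## Task

Dust off the black board on the slotted rest: press the handle of the bench-mounted locking pliers down until it locks over centre on the board, then pull the extractor knob up to its detent and push it fully home again, the board still clamped. Then press the release lever so that the pliers spring open (do not pull the handle up), and lay the board flat in the middle of the wooden tray, right side up, without dropping it. Leave the thermos, the scraper and the stack of boards where they are.

Things in the scene. Friction and masses are not known exactly. Their poses are not given: they have to be found in the camera images.
- fixture: Fixed dark steel base plate 420 x 70 x 12 mm (x -215 to +205 mm) carrying the rest and the locking pliers. Origin: on the table, straight below the jaw's pivot (z = 89 mm). +x runs along the plate towards the board, -x towards the handle and release lever; z up. Handle pivot at x = -53, z = 104 mm. Steel cheeks 36 mm wide stand to z = 116 mm at x -65 to +15 mm and to z = 85 mm back to x = -150 mm.
- rest_top (a point): Middle of the top of the wooden slotted rest on which the board lies: block 155 mm long along the fixture's x (+40 to +195 mm), 40 mm wide, top 60 mm above the table.
- clamp_handle (a joint): Pliers' handle, rad. 0 = open (rises 0.64 rad from level towards the fixture's -x), 0.74 = shut, on its stop (droops 0.1 rad). A light spring lifts it to 0. Pushed past centre (0.60) with the board under the jaw, it snaps to 0.74 and stays. Push straight down at fixture x = -118 mm with 3 to 10 N: there its top is about 162 mm above the table when open, 105 mm when locked.
- handle_end (a point): Point on the top face of the pliers' handle, 90 mm from its pivot, 5 mm before the handle's end. The handle is a straight bar 24 mm wide and 16 mm thick, its axis through the pivot.
- clamp_pad: Round black rubber pad of the jaw, 20 mm diameter, spring-backed, at fixture x = 70 mm when shut. Origin: on the jaw arm's centre line, 21 mm from the pad's face. The arm is 18 mm wide; open, it is raised 0.47 rad: the pad's face is some 25 mm above the board, none of it beyond x = 85 or z = 150 mm. The board's tail lies under it: draw the board out along the fixture's +x before raising it.
- release_lever (a joint): Release lever, rad. 0 = at rest, 0.55 = fully pressed; pivot at fixture x = -137 mm, z = 82 mm. Pressing its paddle down lifts its nose under the locked handle and throws it back over centre (at about 0.15 to 0.3 rad, 2 to 6 N; then its own stop is rigid at 0.55); the pliers spring open by themselves, the handle rising beside the gripper. A spring returns the lever.
- lever_paddle (a point): Middle of the top of the release lever's paddle (34 mm long, 30 mm wide, 7 mm thick), the dark plate beyond the handle's end: fixture x = -197 mm, 89 mm above the table at rest, about 58 mm when fully pressed.
- board: Loose black lacquered board, 165 x 56 x 14 mm, about 0.16 kg: one rounded end (+x, to +78 mm), a square narrower tail 34 mm wide (x -35 to -87 mm). Origin: centre of its underside, which is its centre of mass; x along its length, z up. It starts lying on the rest with its tail under the jaw. Grip it across its 56 mm width at the origin: it overhangs the 40 mm wide rest by 8 mm each side.
- pull_knob (a joint): Pull-knob of the dust extractor, m, moving straight up. 0 = pushed home (off), 0.020 = out at its detent (on). Snaps to and stays at either end; 4 to 10 N to move it.
- knob_grip (a point): Centre of the pull-knob's round black cap, 40 mm diameter, 18 mm high, on a stem; 91 mm above the table when home. The grey switch box under it is 80 x 80 mm, 60 mm high; the cap's underside stands 22 mm above the box when home.
- tray: Fixed shallow plywood tray, outside 212 (x) x 142 (y) x 26 mm, walls 6 mm and floor 5 mm thick, empty. Origin: centre of its underside on the table. x is its long axis; the board must lie along it to fit.
- thermos: Bystander: steel thermos flask, 66 mm diameter, 165 mm high, loose. Origin: centre of its underside.
- scraper: Bystander: scraper with wooden handle, 180 mm long, 40 mm wide, 20 mm high, loose on the table at the right of the fixture.
- board_stack: Bystander: stack of four finished black boards, 165 x 60 x 58 mm, fixed. Origin: middle of its underside.
There are look-alikes about, which are no part of the job. Of the things that look like the board, the smallest one is meant.

How it is judged (in metres and radians):
On the way, in this order (a step that is already met when the one before it is completed fails the run):
1. the pliers are locked over centre on the board lying on the rest (value of joint clamp_handle above 0.7 rad and contact force between each of clamp_pad, fixture and board above 4 N), for 0.2 s.
2. the knob is pulled out to its detent with the board clamped (value of joint pull_knob above 0.017 m and value of joint clamp_handle above 0.68 rad), for 0.2 s.
3. the knob is pushed fully home with the board still clamped (value of joint pull_knob below 0.003 m and value of joint clamp_handle above 0.68 rad and contact force between clamp_pad and board above 2 N), for 0.1 s.
4. the pressed release lever has thrown the handle back over centre (value of joint release_lever above 0.1 rad and value of joint clamp_handle below 0.56 rad).
At the end, for the whole second after the job is handed in: Pliers open (handle below 0.2 rad), knob home (below 3 mm), the board right side up and flat on the tray's floor (underside less than 12 mm above the tray's underside, tilt under 0.08 rad), its centre within 30 mm (along) and 35 mm (across) of the tray's centre, at rest (value of joint clamp_handle below 0.2 rad and value of joint pull_knob below 0.003 m and x of board in the frame of tray between -0.03 and 0.03 m and y of board in the frame of tray between -0.035 and 0.035 m and z of board in the frame of tray below 0.012 m and angle between board's own z axis and vertical below 0.08 rad and linear speed of board below 0.02 m/s); the robot touches nothing.
It fails at once if the thermos is moved by more than 30 mm or tipped (distance of thermos from where it was at the start of the episode above 0.03 m or angle between thermos's own z axis and vertical above 0.3 rad).
It fails at once if the scraper is moved by more than 30 mm (distance of scraper from where it was at the start of the episode above 0.03 m).
It fails at once if the stack of boards is struck with more than 15 N (contact force between any of the arm, the fingers, board and board_stack above 15 N).
It fails at once if the board is dropped (falls freely at more than 0.6 m/s) (linear speed of board above 0.6 m/s and contact force between the fingers and board below 0.1 N).
It also fails if it takes over 67 s, if anything falls off the work surface, if the arm or the gripper's body presses on something with over 40 N, if the wrist force passes 120 N, or if a joint passes its speed limit or range.

## Robot

A 7-joint arm with a two-finger parallel gripper is mounted at the origin on the work surface. World frame = base frame: x ahead of the robot, y to its left, z up, the work surface at z = 0. Lengths are in m, angles in degrees, forces in N, time in s.
With the tool pointing down it reaches from about 0.425 to 0.95 m from the base axis. Payload 4.7 kg.
Tool frame: the origin (TCP) lies midway between the tips of the shut fingers; the grasp point (between the pads) lies 19 mm behind it; z points along the fingers, y is the line along which they close (so a half turn about z gives the same grasp; the last joint's range is limited). The gripper opens to 85 mm and grips with 20 to 120 N. Pads are 22 mm wide; open, the fingers measure 114 mm over their backs; the gripper's body (76 mm by 85 mm) begins 54 mm behind the grasp point. The pads swing forward as they close: fully open they stand 13 mm farther back than shut.
Start: joints at [62.458, 26.849, -2.785, 87.806, 1.381, 65.374, -4.715], TCP at [0.295, -0.607, 0.231] pointing down, gripper open.
Joint ranges: [-148.3, 148.3], [-19.14, 114.17], [-79.39, 73.82], [5.75, 140.21], [-59.74, 239.74], [12.07, 113.84], [-152.46, 152.46]. Speed limits (degrees/s): [147.25, 147.25, 180, 180, 180, 180, 180].

## Interface

Orientations are given as a 3x3 rotation matrix whose columns are the frame's x, y, z axes.
In Python, from rig import r gives the robot as it stands.
- The arm moves only by the tool drive_tool, never from a script. Its argument "motion" is a list of rows, each an object with "dp": the shift along the tool's x, y, z in mm, a list of three; "turn": the turn about the tool's z in degrees; "hand": the closure, from -1 (fully open) to 1 (shut). A call has 1 to 10 rows; each row shifts and turns the commanded pose from where the row before left it, along the tool's axes as they then stand; what a row does not reach is not made up. A row lasts 1/10 s, in which the tool goes at most 50 mm and 8.59 degrees, less where a joint would pass 70% of its speed; a pose out of reach is approached as far as the arm can. A call with a gripper value outside its range is refused whole. The fingers move at their own pace and stop on an object; "grip_force" is the grip in N (left out, the last holds). Time passes only in rows, so rows that do not move let the fingers close. It gives the time, the measured TCP pose, the force, the opening and the grip force at its end, in the units of the state.
- r.state(): the state, without advancing time (a new reading comes with each control period).
- r.snapshot(name): name is "scene" or "top" or "wrist"; returns the picture (480x640x3 uint8, blue, green, red); there is no depth.
- r.camera_info(name): a dict with "K" (3x3 intrinsics, pixels), "rvec" (rotation vector, rad) and "tvec" (3), from world to camera coordinates, as OpenCV has them. Camera axes: x right, y down, z forward; pixel columns grow to the right and rows downward; lengths in m; the calibration is good to about 2 mm. A picture is of the moment at which its call begins: read the wrist's pose just before it. camera_info takes no time and is no camera call; for the wrist camera it gives the pose at the moment of the call.
- r.finish_job(): hands the job in; it is judged then, once.
The state is a dict: "time": time; "joint_positions": joint angles; "joint_vel": joint speeds; "joint_torque": joint torques, N m; "tcp_pos": TCP position; "tool_rot": TCP orientation; "force": force on the tool from outside, world axes, zero at the start; "torque": the same for the moment, N m; "gripper_width": finger opening in m; "grasp_force": force on a finger pad.
Only numpy, scipy, OpenCV 4.12 (cv2) and the standard library are available. Lean on these libraries where they do the work, as an engineer would, in place of code of your own. Each camera call takes 0.05 s, during which the arm holds its last target. There are 200 camera calls.

## Working session

There is one attempt and no reset: what is moved stays moved. The work goes in short steps, Python scripts to look and compute and a tool call to move; the robot and the scene stay as the last step left them, time stands still between calls to the robot, and variables do not carry over. Pictures are saved under pics/ and viewed, at most 10 in all, crops included, and the job is handed in when it is done.

Besides the shell and the picture viewer there is one more tool, called after "Request:" in YAML: its name, and indented under it one key for each argument. drive_tool: Moves the arm, as the interface text tells. Its arguments: {"type":"object","properties":{"motion":{"type":"array"},"grip_force":{"type":"number"}},"required":["motion"]}

```bash
mkdir -p pics; ls; python3 - <<'E'
from rig import r
import cv2
for n in("scene","top"):
    cv2.imwrite(f"pics/{n}0.png",r.snapshot(n)); print(n,r.camera_info(n))
s=r.state(); print(s["time"],s["tcp_pos"],s["tool_rot"],s["gripper_width"])
E
```

```text
pics
scene {'K': array([[457.89516176,   0.        , 325.50182547],
       [  0.        , 457.89516176, 245.33997669],
       [  0.        ,   0.        ,   1.        ]]), 'rvec': array([ 1.3314486 ,  2.40175414, -0.77490139]), 'tvec': array([ 0.16059866, -0.31131593,  1.62766478])}
top {'K': array([[500.13064067,   0.        , 313.01791982],
       [  0.        , 500.13064067, 245.0923128 ],
       [  0.        ,   0.        ,   1.        ]]), 'rvec': array([ 2.12611735, -2.14568375,  0.1749187 ]), 'tvec': array([0.12737908, 0.47002853, 1.23482106])}
0.1 [ 0.29448601 -0.60678468  0.23034864] [[ 8.99637787e-01  4.36636226e-01 -8.11985476e-04]
 [ 4.36636979e-01 -8.99636403e-01  1.57849828e-03]
 [-4.12621608e-05 -1.77461958e-03 -9.99998425e-01]] 0.08526926220880848
```

View pics/top0.png

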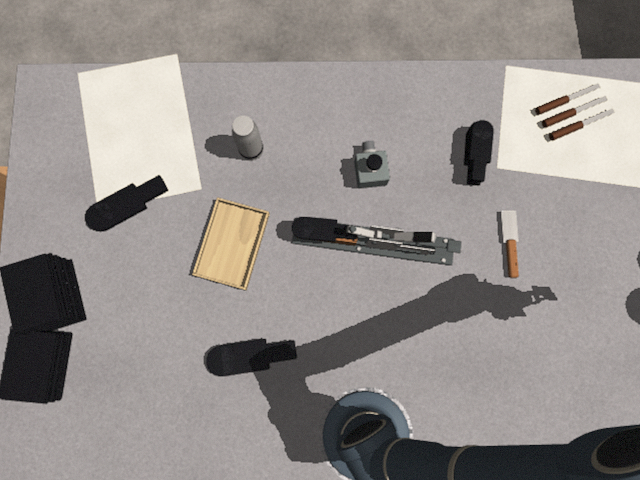

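View pics/scene0.png

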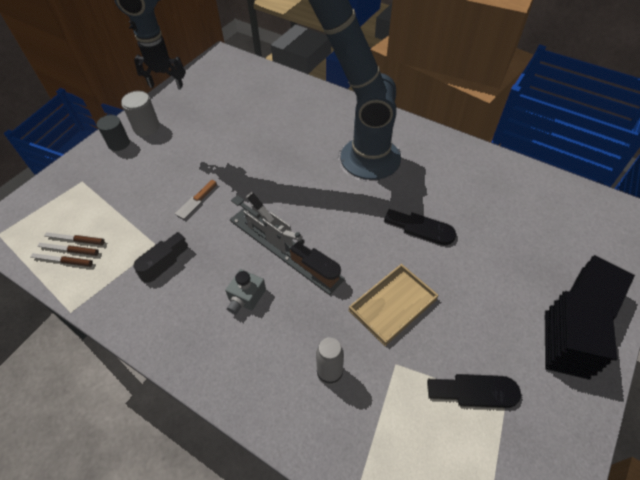

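Candidates for the board in the top view are (315,228) on the slotted rest with its tail under the jaw, (125,203) on the paper, (252,357) and (480,150). The one at (315,228) fits the description because it lies on the rest and looks smallest. I'll confirm it in an enlarged crop.

```bash
python3 - <<'E'
import cv2
a=cv2.imread("pics/top0.png")[130:300,185:475]
a=cv2.convertScaleAbs(a,alpha=1.5,beta=10)
cv2.imwrite("pics/topc.png",cv2.resize(a,None,fx=2.75,fy=2.75,interpolation=cv2.INTER_CUBIC))
a=cv2.imread("pics/scene0.png")[180:350,190:450]
a=cv2.convertScaleAbs(a,alpha=1.5,beta=10)
cv2.imwrite("pics/scenec.png",cv2.resize(a,None,fx=3,fy=3,interpolation=cv2.INTER_CUBIC))
E
```

```text
(no output)
```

View pics/topc.png

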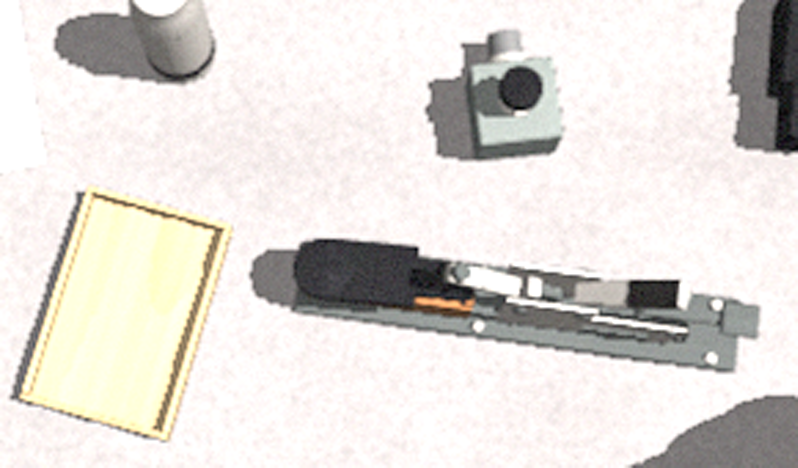

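View pics/scenec.png

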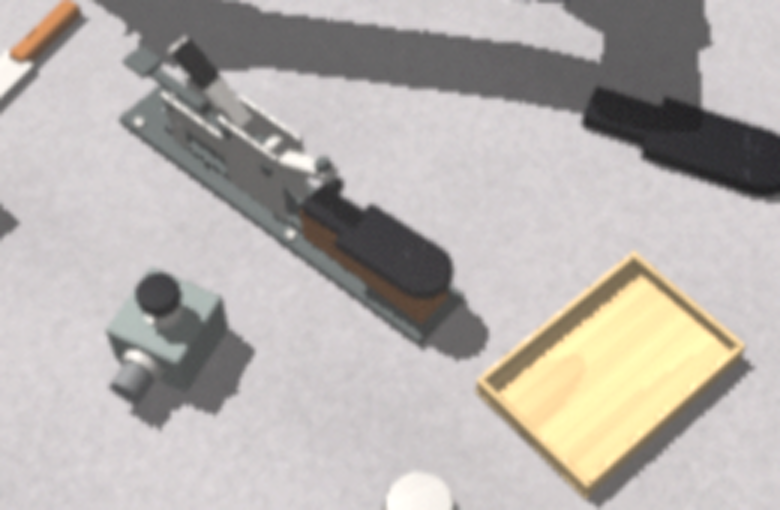

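The crop confirms it. The board lies on the wooden rest with its narrow tail under the jaw. The knob cap is at crop (521,88), the tray corners are clear, and the handle's black end and the paddle are at the right. Next I'll fit the poses using both views.

```bash
cat > h.py <<'E'
import numpy as np, cv2
from scipy.optimize import least_squares
from rig import r
CI={n:r.camera_info(n) for n in("top","scene")}
def proj(n,P):
    c=CI[n]; return cv2.projectPoints(np.array(P,float).reshape(-1,3),c["rvec"],c["tvec"],c["K"],None)[0][:,0]
def T(p): return (p[0]/2.75+185,p[1]/2.75+130)
def S(p): return (p[0]/3+190,p[1]/3+180)
def W(q,L):
    L=np.array(L,float)/1000; c,s=np.cos(q[2]),np.sin(q[2])
    return np.c_[q[0]+c*L[:,0]-s*L[:,1],q[1]+s*L[:,0]+c*L[:,1],L[:,2]]
def fit(obs,q0,name):
    # obs: (cam, pixel, local mm)
    def f(q):
        P=W(q,[o[2] for o in obs]); return np.concatenate([proj(o[0],p)[0]-o[1] for o,p in zip(obs,P)])
    s=least_squares(f,q0,loss="soft_l1"); print(name,s.x.round(4),np.degrees(s.x[2]).round(2)); print(f(s.x).reshape(-1,2).round(1).tolist()); return s.x
E
python3 - <<'E'
from h import *
t=lambda a,b:("top",T((a,b))); s=lambda a,b:("scene",S((a,b)))
fx=fit([(*t(681,293),(-124.4,0,167)),(*t(759,306),(-214,-15,89)),(*t(754,337),(-214,15,89)),(*t(733,370),(-215,35,6)),
 (*s(425,342),(205,-35,0)),(*s(122,118),(-215,-35,12)),(*s(179,44),(-124.4,0,167)),(*s(125,60),(-214,-15,89)),(*t(293,312),(205,35,0))],(.6,0,1.6),"fix")
b=fit([(*t(294,272),(78,0,74)),(*t(418,247),(-35,-28,74)),(*t(415,305),(-35,28,74)),(*s(375,208),(-35,28,74)),(*s(335,245),(-35,-28,74)),(*s(448,268),(78,0,74))],(.6,.1,1.6),"board")
tr=fit([(*t(90,188),(106,71,26)),(*t(232,228),(106,-71,26)),(*t(168,440),(-106,-71,26)),(*t(18,398),(-106,71,26)),
 (*s(632,255),(-106,-71,26)),(*s(743,347),(-106,71,26)),(*s(590,495),(106,71,26)),(*s(478,383),(106,-71,26))],(.6,.3,0),"tray")
k=least_squares(lambda p:np.concatenate([proj("top",p)[0]-T((521,88)),proj("scene",p)[0]-S((158,286))]),(.7,0,.1))
print("knobtop",k.x.round(4),k.fun.round(2))
c,sn=np.cos(fx[2]),np.sin(fx[2]); print("board in fix",(b[:2]-fx[:2])@np.array([[c,-sn],[sn,c]]))
st=fit([("top",(245,120),(0,0,165)),("scene",(330,346),(0,0,165))],(.75,.25,0),"thermos")
print(W(fx,[(-118,0,162),(-197,0,89)]).round(4))
E
```

```text
fix [ 0.485  -0.0253  1.4321] 82.05
[[-1.2, -0.2], [0.1, -0.5], [0.9, 0.2], [-0.9, 0.6], [-0.8, 1.2], [-1.5, -0.2], [0.5, -1.1], [-2.0, -0.5], [-1.2, 1.4]]
board [0.5037 0.0996 1.5328] 87.82
[[-0.9, -0.0], [-0.4, -0.6], [0.2, 0.4], [-2.3, -3.2], [-0.5, -2.1], [0.9, 2.3]]
tray [ 0.482   0.3359 -0.2775] -15.9
[[-1.6, -1.5], [-1.1, -2.0], [-1.1, -0.4], [-0.0, 0.0], [0.0, -2.4], [0.7, -1.5], [-1.1, -3.0], [-1.3, -1.6]]
knobtop [ 0.6692 -0.0314  0.0998] [-0.15  0.09 -0.19 -0.04]
board in fix [ 0.1263656  -0.00118371]
thermos [0.7442 0.2844 0.    ] 0.0
[[-0.7, 4.2], [-2.8, 0.5]]
[[ 0.4687 -0.1422  0.162 ]
 [ 0.4578 -0.2205  0.089 ]]
```

Request:
drive_tool:
  motion:
    - {"dp": [0,0,0],"turn": -8,"hand": 1}
    - {"dp": [0,0,0],"turn": -8,"hand": 1}
    - {"dp": [0,0,0],"turn": -8,"hand": 1}
    - {"dp": [0,0,0],"turn": -8,"hand": 1}
    - {"dp": [0,0,0],"turn": -8,"hand": 1}
    - {"dp": [0,0,0],"turn": -8,"hand": 1}
    - {"dp": [0,0,0],"turn": -8,"hand": 1}
    - {"dp": [30,8,3],"turn": 0,"hand": 1}
    - {"dp": [44,10,3],"turn": 0,"hand": 1}
    - {"dp": [44,10,3],"turn": 0,"hand": 1}
  grip_force: 40

```text
time: 1.1
tcp_pos: [0.339, -0.4932, 0.2215]
tool_rot: [[0.143, 0.99, -0.0], [0.99, -0.143, 0.001], [0.001, -0.0, -1.0]]
force: [1.6, -0.1, 0.2]
gripper_width: -0.0001
grasp_force: 0.0
```

```bash
cat >> h.py <<'E'
def go(w,yaw=None):
    s=r.state(); R=np.array(s["tool_rot"]); p=np.array(s["tcp_pos"])
    print("t",round(s["time"],2),"tcp",p.round(4),"yaw",np.degrees(np.arctan2(R[1,0],R[0,0])).round(2),"F",np.round(s["force"],1),"w",round(s["gripper_width"],4),"gf",np.round(s["grasp_force"],1),"q",np.round(s["joint_positions"],0))
    if w is not None: print("dp",(R.T@(np.array(w)-p)*1000).round(1))
E
python3 -c "
from h import *
go((.4687,-.1422,.19))"
```

```text
t 1.1 tcp [ 0.339  -0.4932  0.2215] yaw 81.79 F [ 1.6 -0.1  0.2] w -0.0001 gf 0.0 q [ 65.  21. -17.  99.   7.  61.  37.]
dp [365.9  78.3  31.8]
```

Request:
drive_tool:
  motion:
    - {"dp": [44,9.5,2],"turn": 0,"hand": 1}
    - {"dp": [44,9.5,2],"turn": 0,"hand": 1}
    - {"dp": [44,9.5,2],"turn": 0,"hand": 1}
    - {"dp": [44,9.5,2],"turn": 0,"hand": 1}
    - {"dp": [44,9.5,2],"turn": 0,"hand": 1}
    - {"dp": [44,9.5,2],"turn": 0,"hand": 1}
    - {"dp": [44,9.5,2],"turn": 0,"hand": 1}
    - {"dp": [40,9,2],"turn": 0,"hand": 1}
    - {"dp": [10,0,2],"turn": 0,"hand": 1}
    - {"dp": [0,0,0],"turn": 0,"hand": 1}

```text
time: 2.1
tcp_pos: [0.4643, -0.1488, 0.204]
tool_rot: [[0.137, 0.991, -0.001], [0.991, -0.137, 0.0], [0.0, -0.001, -1.0]]
force: [0.1, -0.2, -0.2]
gripper_width: 0.0002
grasp_force: 0.0
```

```bash
python3 -c "
from h import *
go((.4687,-.1422,.17))
cv2.imwrite('pics/w1.png',r.snapshot('wrist'))
print(r.camera_info('wrist'))"
```

```text
t 2.1 tcp [ 0.4643 -0.1488  0.204 ] yaw 82.13 F [ 0.1 -0.2 -0.2] w 0.0002 gf 0.0 q [ 37.  13. -28. 113.   8.  55.  -3.]
dp [ 7.1  3.5 34. ]
{'K': array([[417.74868343,   0.        , 317.47545053],
       [  0.        , 417.74868343, 240.34571265],
       [  0.        ,   0.        ,   1.        ]]), 'rvec': array([-2.86675946,  0.2029146 ,  0.02893177]), 'tvec': array([-0.4806137 , -0.10920796,  0.33005338])}
```

View pics/w1.png

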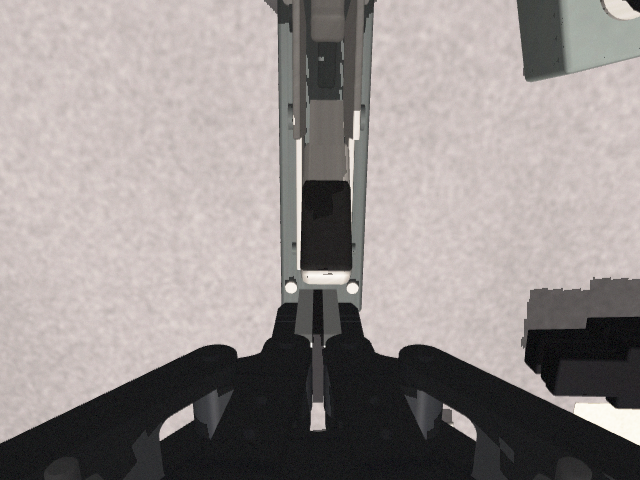

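The wrist view shows the handle's black end edge at (302..351,270). The plate corners are at about (281,307) and (361,308), aligned with the tool.

```bash
cat >> h.py <<'E'
def back(px,z,n="wrist",info=None):
    c=info or r.camera_info(n); R=cv2.Rodrigues(c["rvec"])[0]; o=-R.T@c["tvec"]
    d=R.T@np.linalg.inv(c["K"])@np.array([px[0],px[1],1.]); return (o+d*(z-o[2])/d[2])
E
python3 -c "
from h import *
print(back((326,270),.167),back((281,307),.012),back((361,308),.012),back((281,0),.012),back((375,0),.012))
f=(.485,-.0253,1.4321)
print(W(f,[(-124.4,0,167),(-215,35,12),(-215,-35,12)]))"
```

```text
[ 0.46837799 -0.14872939  0.167     ] [ 0.42048482 -0.2315073   0.012     ] [ 0.48920613 -0.24221351  0.012     ] [0.45964683 0.00424384 0.012     ] [ 0.52640457 -0.00528275  0.012     ]
[[ 0.46780144 -0.1485054   0.167     ]
 [ 0.42061191 -0.23339655  0.012     ]
 [ 0.4899397  -0.24307419  0.012     ]]
```

Request:
drive_tool:
  motion:
    - {"dp": [7,3.5,14],"turn": 0,"hand": 1}
    - {"dp": [0,0,20],"turn": 0,"hand": 1}
    - {"dp": [0,0,8],"turn": 0,"hand": 1}
    - {"dp": [0,0,8],"turn": 0,"hand": 1}
    - {"dp": [0,0,8],"turn": 0,"hand": 1}
    - {"dp": [0,0,8],"turn": 0,"hand": 1}
    - {"dp": [0,0,8],"turn": 0,"hand": 1}
    - {"dp": [0,0,8],"turn": 0,"hand": 1}
    - {"dp": [0,0,5],"turn": 0,"hand": 1}
    - {"dp": [0,0,0],"turn": 0,"hand": 1}

```text
time: 3.15
tcp_pos: [0.4688, -0.1443, 0.1168]
tool_rot: [[0.141, 0.99, -0.0], [0.99, -0.141, 0.0], [0.0, -0.0, -1.0]]
force: [0.4, -0.9, 2.3]
gripper_width: -0.0001
grasp_force: 1.1
```

Request:
drive_tool:
  motion:
    - {"dp": [0,0,4],"turn": 0,"hand": 1}
    - {"dp": [0,0,4],"turn": 0,"hand": 1}
    - {"dp": [0,0,3],"turn": 0,"hand": 1}
    - {"dp": [0,0,2],"turn": 0,"hand": 1}
    - {"dp": [0,0,0],"turn": 0,"hand": 1}
    - {"dp": [0,0,0],"turn": 0,"hand": 1}

```text
time: 3.75
tcp_pos: [0.4686, -0.1436, 0.1053]
tool_rot: [[0.141, 0.99, -0.001], [0.99, -0.141, -0.0], [-0.0, -0.001, -1.0]]
force: [-4.4, 1.3, 12.7]
gripper_width: 0.0001
grasp_force: 6.3
```

Request:
drive_tool:
  motion:
    - {"dp": [0,0,-15],"turn": 0,"hand": 1}
    - {"dp": [0,0,-35],"turn": 0,"hand": 1}
    - {"dp": [0,0,-35],"turn": 0,"hand": -1}
    - {"dp": [0,0,-15],"turn": 0,"hand": -1}
    - {"dp": [0,40,0],"turn": 0,"hand": -1}
    - {"dp": [0,40,0],"turn": 0,"hand": -1}

```text
time: 4.35
tcp_pos: [0.5486, -0.1557, 0.2052]
tool_rot: [[0.142, 0.99, 0.001], [0.99, -0.142, -0.001], [-0.001, 0.001, -1.0]]
force: [0.8, -0.1, 0.7]
gripper_width: 0.058
grasp_force: 0.0
```

```bash
python3 -c "
from h import *
go((.6692,-.0314,.15))
w=r.snapshot('wrist'); t=cv2.convertScaleAbs(r.snapshot('top')[180:280,270:480],alpha=1.5,beta=10)
t=cv2.resize(t,None,fx=3,fy=3,interpolation=cv2.INTER_CUBIC); w=cv2.resize(w,(400,300))
o=np.zeros((600,630,3),np.uint8);o[:300]=t;o[300:,:400]=w
cv2.imwrite('pics/w2.png',o)"
```

```text
t 4.35 tcp [ 0.5486 -0.1557  0.2052] yaw 81.85 F [ 0.8 -0.1  0.7] w 0.058 gf 0.0 q [ 33.  21. -28. 103.  11.  59.  -7.]
dp [140.2 101.7  55.2]
```

View pics/w2.png

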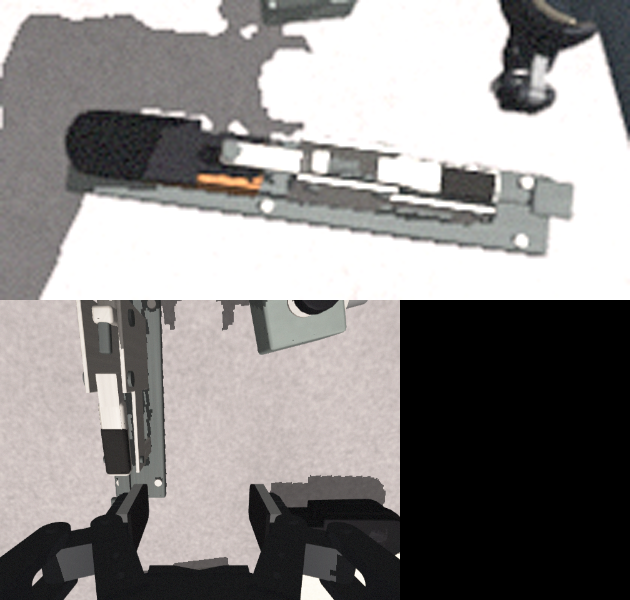

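The handle stays down: its black end is at crop (496,185) in the top view and it looks level. A quick projection check, then on to the knob.

```bash
python3 -c "
from h import *
f=(.485,-.0253,1.4321)
for L in ((-148.3,0,102.5),(-124.4,0,167)): print((proj('top',W(f,[L]))[0]-(270,180))*3)"
```

```text
[495.29371503 187.19600745]
[484.35149617 169.0097083 ]
```

Request:
drive_tool:
  motion:
    - {"dp": [36,26,-2],"turn": 0,"hand": -1}
    - {"dp": [36,26,-2],"turn": 0,"hand": -1}
    - {"dp": [36,26,-2],"turn": 0,"hand": -1}
    - {"dp": [32,24,-2],"turn": 0,"hand": -1}
    - {"dp": [0,0,0],"turn": 0,"hand": -1}

```text
time: 4.95
tcp_pos: [0.6705, -0.0238, 0.2118]
tool_rot: [[0.133, 0.991, 0.001], [0.991, -0.133, 0.005], [0.005, 0.0, -1.0]]
force: [0.2, -0.9, -0.2]
gripper_width: 0.0858
grasp_force: 0.0
```

```bash
python3 -c "
from h import *
go((.6692,-.0314,.15))
cv2.imwrite('pics/w3.png',r.snapshot('wrist'))
c=r.camera_info('wrist'); print(cv2.projectPoints(np.array([[.6692,-.0314,.1]]),c['rvec'],c['tvec'],c['K'],None)[0])"
```

```text
t 4.95 tcp [ 0.6705 -0.0238  0.2118] yaw 82.38 F [ 0.2 -0.9 -0.2] w 0.0858 gf 0.0 q [ 18.  30. -28.  89.  15.  65. -21.]
dp [-8.1 -0.3 61.7]
[[[318.68262158 241.31170127]]]
```

View pics/w3.png

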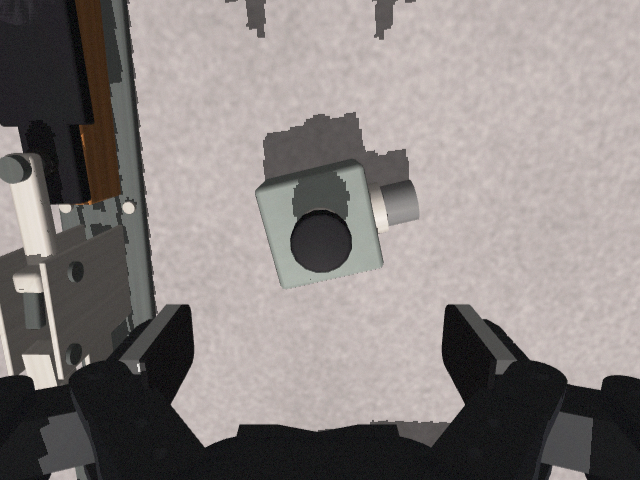

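The handle projection confirms the lock: seen (496,185), locked prediction (495,187). The cap is at (321,241) in the wrist view, within 1 mm of the estimate.

Request:
drive_tool:
  motion:
    - {"dp": [-8,1,40],"turn": 0,"hand": -1}
    - {"dp": [0,0,40],"turn": 0,"hand": -1}
    - {"dp": [0,0,35],"turn": 0,"hand": -1}
    - {"dp": [0,0,25],"turn": 0,"hand": -1}
    - {"dp": [0,0,0],"turn": 0,"hand": -1}
    - {"dp": [0,0,0],"turn": 0,"hand": 1}
    - {"dp": [0,0,0],"turn": 0,"hand": 1}
    - {"dp": [0,0,0],"turn": 0,"hand": 1}
    - {"dp": [0,0,0],"turn": 0,"hand": 1}
  grip_force: 60

```text
time: 5.9
tcp_pos: [0.6706, -0.0397, 0.0748]
tool_rot: [[0.142, 0.99, 0.005], [0.99, -0.142, -0.001], [0.0, 0.005, -1.0]]
force: [0.5, -0.4, 3.4]
gripper_width: 0.0375
grasp_force: 59.6
```

Request:
drive_tool:
  motion:
    - {"dp": [0,0,-5],"turn": 0,"hand": 1}
    - {"dp": [0,0,-5],"turn": 0,"hand": 1}
    - {"dp": [0,0,-5],"turn": 0,"hand": 1}
    - {"dp": [0,0,-5],"turn": 0,"hand": 1}
    - {"dp": [0,0,-3],"turn": 0,"hand": 1}
    - {"dp": [0,0,0],"turn": 0,"hand": 1}
    - {"dp": [0,0,0],"turn": 0,"hand": 1}
    - {"dp": [0,0,0],"turn": 0,"hand": 1}

```text
time: 6.7
tcp_pos: [0.6704, -0.0396, 0.0951]
tool_rot: [[0.141, 0.99, 0.004], [0.99, -0.141, 0.0], [0.001, 0.004, -1.0]]
force: [7.3, -0.0, -6.0]
gripper_width: 0.0374
grasp_force: 66.3
```

The tool rose 20.3 mm and is still gripping at 66 N, with a steady reaction at the stop, so the knob is out at its detent. Next I'll push it home.

Request:
drive_tool:
  motion:
    - {"dp": [0,0,5],"turn": 0,"hand": 1}
    - {"dp": [0,0,5],"turn": 0,"hand": 1}
    - {"dp": [0,0,5],"turn": 0,"hand": 1}
    - {"dp": [0,0,5],"turn": 0,"hand": 1}
    - {"dp": [0,0,3],"turn": 0,"hand": 1}
    - {"dp": [0,0,2],"turn": 0,"hand": 1}
    - {"dp": [0,0,0],"turn": 0,"hand": 1}
    - {"dp": [0,0,0],"turn": 0,"hand": 1}

```text
time: 7.5
tcp_pos: [0.6706, -0.0397, 0.0747]
tool_rot: [[0.142, 0.99, 0.005], [0.99, -0.142, -0.001], [-0.001, 0.005, -1.0]]
force: [-1.7, -1.7, 20.7]
gripper_width: 0.0372
grasp_force: 68.8
```

Request:
drive_tool:
  motion:
    - {"dp": [0,0,-2],"turn": 0,"hand": 1}
    - {"dp": [0,0,0],"turn": 0,"hand": -1}
    - {"dp": [0,0,0],"turn": 0,"hand": -1}
    - {"dp": [0,0,0],"turn": 0,"hand": -1}
    - {"dp": [0,0,0],"turn": 0,"hand": -1}
    - {"dp": [0,0,-20],"turn": 0,"hand": -1}
    - {"dp": [0,0,-40],"turn": 0,"hand": -1}
    - {"dp": [0,0,-40],"turn": 0,"hand": -1}
    - {"dp": [0,0,-25],"turn": 0,"hand": -1}
    - {"dp": [0,0,0],"turn": 0,"hand": -1}

```text
time: 8.5
tcp_pos: [0.6708, -0.0387, 0.2018]
tool_rot: [[0.141, 0.99, 0.007], [0.99, -0.141, 0.0], [0.001, 0.007, -1.0]]
force: [-0.2, 0.2, -0.2]
gripper_width: 0.0851
grasp_force: 0.0
```

```bash
python3 -c "
from h import *
go((.4575,-.2225,.16))
w=r.snapshot('wrist'); c=r.camera_info('wrist')
print([cv2.projectPoints(np.array([[.6702,-.0316,z]]),c['rvec'],c['tvec'],c['K'],None)[0].ravel() for z in(.1,.12)])
g=w[:330].max(2)<70; n,l,st,ce=cv2.connectedComponentsWithStats(g.astype(np.uint8))
print([(st[i].tolist(),ce[i].round(1)) for i in range(1,n) if st[i,4]>500])"
```

```text
t 8.5 tcp [ 0.6708 -0.0387  0.2018] yaw 81.89 F [-0.2  0.2 -0.2] w 0.0851 gf 0.0 q [ 19.  30. -28.  89.  15.  64. -21.]
dp [-212.1 -185.5   40.2]
[array([316.2376694 , 227.62155061]), array([316.2400373 , 236.17875647])]
[([0, 0, 117, 231, 17600], array([53.7, 89. ])), ([108, 0, 45, 330, 1713], array([128.2, 166.1])), ([284, 188, 65, 66, 3361], array([315.7, 221. ])), ([443, 305, 31, 25, 505], array([454.9, 319.3]))]
```

The knob is home: the cap sits at the home prediction, not the out one. Now to the release lever.

Request:
drive_tool:
  motion:
    - {"dp": [-36,-31,0],"turn": 0,"hand": 1}
    - {"dp": [-36,-31,0],"turn": 0,"hand": 1}
    - {"dp": [-36,-31,0],"turn": 0,"hand": 1}
    - {"dp": [-36,-31,0],"turn": 0,"hand": 1}
    - {"dp": [-36,-31,0],"turn": 0,"hand": 1}
    - {"dp": [-32,-30,0],"turn": 0,"hand": 1}
    - {"dp": [0,0,20],"turn": 0,"hand": 1}
    - {"dp": [0,0,20],"turn": 0,"hand": 1}
    - {"dp": [0,0,0],"turn": 0,"hand": 1}
    - {"dp": [0,0,0],"turn": 0,"hand": 1}

```text
time: 9.55
tcp_pos: [0.4549, -0.2226, 0.1564]
tool_rot: [[0.141, 0.99, -0.002], [0.99, -0.141, 0.001], [0.001, -0.002, -1.0]]
force: [0.5, -0.3, -0.7]
gripper_width: -0.0001
grasp_force: 0.0
```

```bash
python3 -c "
from h import *
go((.4575,-.2225,.095))"
```

```text
t 9.55 tcp [ 0.4549 -0.2226  0.1564] yaw 81.92 F [ 0.5 -0.3 -0.7] w -0.0001 gf 0.0 q [ 44.  18. -27. 114.  11.  50.   3.]
dp [ 0.4  2.7 61.4]
```

Request:
drive_tool:
  motion:
    - {"dp": [0,2.5,30],"turn": 0,"hand": 1}
    - {"dp": [0,0,25],"turn": 0,"hand": 1}
    - {"dp": [0,0,8],"turn": 0,"hand": 1}
    - {"dp": [0,0,4],"turn": 0,"hand": 1}
    - {"dp": [0,0,4],"turn": 0,"hand": 1}
    - {"dp": [0,0,4],"turn": 0,"hand": 1}
    - {"dp": [0,0,4],"turn": 0,"hand": 1}
    - {"dp": [0,0,4],"turn": 0,"hand": 1}
    - {"dp": [0,0,3],"turn": 0,"hand": 1}
    - {"dp": [0,0,0],"turn": 0,"hand": 1}

```text
time: 10.55
tcp_pos: [0.4583, -0.2235, 0.0711]
tool_rot: [[0.141, 0.99, 0.001], [0.99, -0.141, -0.0], [0.0, 0.001, -1.0]]
force: [-0.1, -0.3, 2.0]
gripper_width: -0.0001
grasp_force: 0.6
```

```bash
python3 -c "
from h import *
go(None)
t=cv2.convertScaleAbs(r.snapshot('top')[180:280,270:480],alpha=1.5,beta=10)
s=cv2.convertScaleAbs(r.snapshot('scene')[180:300,190:400],alpha=1.5,beta=10)
cv2.imwrite('pics/p4.png',cv2.resize(np.vstack([t,s]),None,fx=2.7,fy=2.7,interpolation=cv2.INTER_CUBIC))"
```

```text
t 10.55 tcp [ 0.4583 -0.2235  0.0711] yaw 81.89 F [-0.1 -0.3  2. ] w -0.0001 gf 0.6 q [ 41.  26. -24. 117.  16.  40.  -2.]
```

View pics/p4.png

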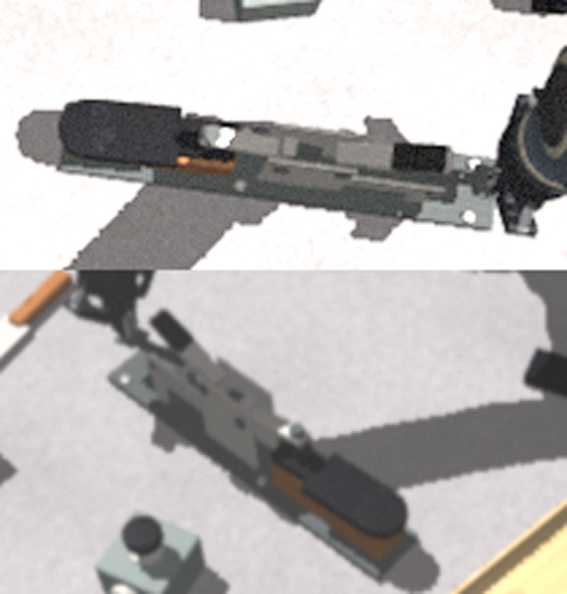

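```bash
python3 -c "
from h import *
f=(.485,-.0253,1.4321)
for th in (0,.2,.4,.5,.6,.74):
  a=.64-th; d=np.array([-np.cos(a),np.sin(a)]); n=np.array([np.sin(a),np.cos(a)])
  L=[]
  for u in(95,65):
    e=np.array([-53,104])+u*d+8*n; L+=[(e[0],-12,e[1]),(e[0],12,e[1])]
  P=W(f,L); print(th,((proj('top',P)-(270,180))*2.7).round().tolist(),((proj('scene',P)-(190,180))*2.7+(0,270)).round().tolist())"
```

```text
0 [[437.0, 138.0], [435.0, 166.0], [405.0, 139.0], [402.0, 166.0]] [[154.0, 313.0], [170.0, 300.0], [173.0, 335.0], [189.0, 322.0]]
0.2 [[446.0, 143.0], [443.0, 171.0], [411.0, 142.0], [409.0, 169.0]] [[149.0, 318.0], [165.0, 305.0], [169.0, 338.0], [185.0, 325.0]]
0.4 [[450.0, 148.0], [448.0, 175.0], [415.0, 145.0], [413.0, 172.0]] [[147.0, 325.0], [162.0, 312.0], [166.0, 342.0], [182.0, 329.0]]
0.5 [[451.0, 150.0], [448.0, 177.0], [416.0, 147.0], [413.0, 174.0]] [[146.0, 329.0], [162.0, 317.0], [166.0, 345.0], [182.0, 332.0]]
0.6 [[450.0, 153.0], [447.0, 179.0], [416.0, 149.0], [413.0, 175.0]] [[146.0, 334.0], [162.0, 321.0], [166.0, 348.0], [181.0, 335.0]]
0.74 [[447.0, 155.0], [445.0, 182.0], [415.0, 151.0], [412.0, 177.0]] [[148.0, 342.0], [163.0, 329.0], [166.0, 353.0], [182.0, 340.0]]
```

The handle reads about 0.2–0.25 rad, against 0.74 locked, so it has been thrown over centre with the lever at about 0.3 rad. I'll let it settle, raise the tool, then check again and look at the board on the way to it.

Request:
drive_tool:
  motion:
    - {"dp": [0,0,2],"turn": 0,"hand": 1}
    - {"dp": [0,0,0],"turn": 0,"hand": 1}
    - {"dp": [0,0,-10],"turn": 0,"hand": 1}
    - {"dp": [0,0,-20],"turn": 0,"hand": 1}
    - {"dp": [0,0,-40],"turn": 0,"hand": 1}
    - {"dp": [0,0,-45],"turn": 0,"hand": 1}
    - {"dp": [0,0,-45],"turn": 0,"hand": -1}
    - {"dp": [0,0,0],"turn": 0,"hand": -1}

```text
time: 11.45
tcp_pos: [0.4614, -0.2245, 0.2361]
tool_rot: [[0.141, 0.99, 0.011], [0.99, -0.141, -0.006], [-0.004, 0.012, -1.0]]
force: [-0.2, -0.3, -0.2]
gripper_width: 0.0283
grasp_force: 0.0
```

```bash
python3 -c "
from h import *
f=(.485,-.0253,1.4321)
B=W(f,[(126,0,74),(50,0,200)]); print(B)
go((*B[0,:2],.20))"
```

```text
[[0.50241976 0.09949003 0.074     ]
 [0.4919126  0.02421985 0.2       ]]
t 11.45 tcp [ 0.4614 -0.2245  0.2361] yaw 81.87 F [-0.2 -0.3 -0.2] w 0.0283 gf 0.0 q [ 45.  13. -28. 108.   7.  59.   6.]
dp [326.7  -5.7  34.6]
```

Request:
drive_tool:
  motion:
    - {"dp": [43,-1,0],"turn": 0,"hand": -1}
    - {"dp": [43,-1,0],"turn": 0,"hand": -1}
    - {"dp": [43,-1,0],"turn": 0,"hand": -1}
    - {"dp": [43,-1,0],"turn": 0,"hand": -1}
    - {"dp": [43,-1,0],"turn": 0,"hand": -1}
    - {"dp": [40,-1,0],"turn": 0,"hand": -1}
    - {"dp": [0,0,0],"turn": 0,"hand": -1}
    - {"dp": [0,0,0],"turn": 0,"hand": -1}

```text
time: 12.25
tcp_pos: [0.4875, 0.0305, 0.229]
tool_rot: [[0.139, 0.99, -0.001], [0.99, -0.139, -0.001], [-0.001, -0.001, -1.0]]
force: [-0.4, -0.5, -0.0]
gripper_width: 0.0856
grasp_force: 0.0
```

```bash
python3 -c "
from h import *
go((.5024,.0995,.2))
w=r.snapshot('wrist'); t=cv2.convertScaleAbs(r.snapshot('top')[180:280,270:480],alpha=1.5,beta=10)
cv2.imwrite('pics/w5raw.png',w)
o=np.zeros((600,640,3),np.uint8);o[:360]=w[:360];o[360:,:504]=cv2.resize(t,(504,240),interpolation=cv2.INTER_CUBIC)
o[:360]=cv2.convertScaleAbs(o[:360],alpha=1.6,beta=15)
cv2.imwrite('pics/w5.png',o); c=r.camera_info('wrist'); np.save('c5.npy',c,allow_pickle=True)"
```

```text
t 12.25 tcp [0.4875 0.0305 0.229 ] yaw 82.03 F [-0.4 -0.5 -0. ] w 0.0856 gf 0.0 q [ 24.  13. -37. 111.   9.  59. -25.]
dp [70.5  5.2 29. ]
```

View pics/w5.png

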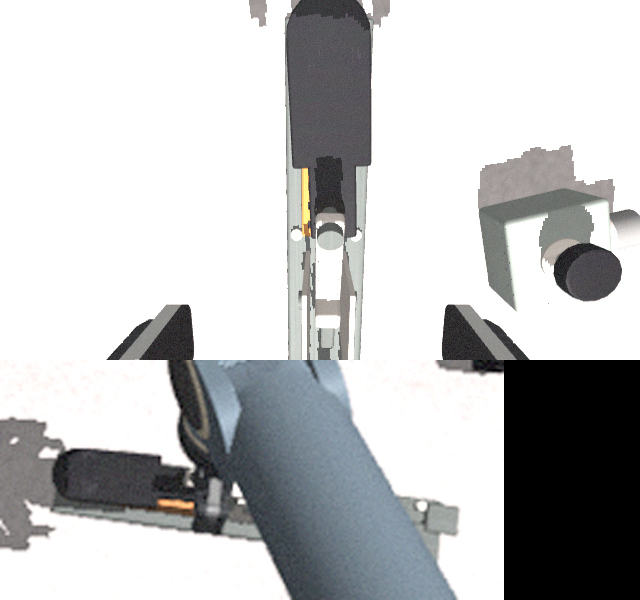

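The board is undisturbed, with shoulders at (293,167) and (371,165) and side edges at (288,40) and (371,40). The jaw is raised clear of the tail.

```bash
python3 -c "
from h import *
c=np.load('c5.npy',allow_pickle=True).item()
a,b,l,rr=[back(p,.074,info=c) for p in((293,167),(371,165),(288.5,40),(370.5,40))]
print(a,b,np.linalg.norm(a-b))
m=(a+b)/2; d=(l+rr)/2-m; print('axis yaw',np.degrees(np.arctan2(d[1],d[0])),np.degrees(np.arctan2(*(b-a)[[0,1]])))
yaw=np.radians(82.5); u=np.array([np.cos(yaw),np.sin(yaw)]); C=m[:2]+.035*u; print('centre',C)
f=(.485,-.0253,1.4321)
K=c['K'];
for th in(0,.2,.74):
  # pad face centre / jaw tip not modelled; skip
  pass
go((*C,.06))"
```

```text
[0.4760952  0.06821838 0.074     ] [0.53065069 0.06170716 0.074     ] 0.054942672563219386
axis yaw 83.40160817485587 96.80607662645671
centre [0.50794136 0.09966334]
t 12.35 tcp [0.4877 0.0284 0.229 ] yaw 81.79 F [-0.4  0.4 -1. ] w 0.0854 gf 0.0 q [ 24.  13. -37. 111.   9.  59. -25.]
dp [ 73.6  10.  168.9]
```

Request:
drive_tool:
  motion:
    - {"dp": [42,4,0],"turn": -1.5,"hand": -1}
    - {"dp": [41,4,0],"turn": 0,"hand": -1}
    - {"dp": [0,0,0],"turn": 0,"hand": -1}
    - {"dp": [0,0,40],"turn": 0,"hand": -1}
    - {"dp": [0,0,40],"turn": 0,"hand": -1}
    - {"dp": [0,0,30],"turn": 0,"hand": -1}
    - {"dp": [0,0,0],"turn": 0,"hand": -1}
    - {"dp": [0,0,0],"turn": 0,"hand": -1}

```text
time: 13.15
tcp_pos: [0.507, 0.1099, 0.1196]
tool_rot: [[0.117, 0.993, -0.0], [0.993, -0.117, -0.0], [-0.0, -0.0, -1.0]]
force: [-0.5, 0.5, 1.2]
gripper_width: 0.0855
grasp_force: 0.0
```

```bash
python3 -c "
from h import *
go((.5073,.1094,.044))"
```

```text
t 13.15 tcp [0.507  0.1099 0.1196] yaw 83.27 F [-0.5  0.5  1.2] w 0.0855 gf 0.0 q [ 12.  24. -36. 114.  19.  48. -41.]
dp [-0.4  0.4 75.6]
```

Request:
drive_tool:
  motion:
    - {"dp": [0,0,30],"turn": 0,"hand": -1}
    - {"dp": [0,0,25],"turn": 0,"hand": -1}
    - {"dp": [0,0,15],"turn": 0,"hand": -1}
    - {"dp": [0,0,5],"turn": 0,"hand": -1}
    - {"dp": [0,0,0],"turn": 0,"hand": -1}
    - {"dp": [0,0,0],"turn": 0,"hand": 1}
    - {"dp": [0,0,0],"turn": 0,"hand": 1}
    - {"dp": [0,0,0],"turn": 0,"hand": 1}
    - {"dp": [0,0,0],"turn": 0,"hand": 1}
    - {"dp": [0,0,0],"turn": 0,"hand": 1}
  grip_force: 40

```text
time: 14.15
tcp_pos: [0.5076, 0.1113, 0.0456]
tool_rot: [[0.115, 0.993, 0.002], [0.993, -0.115, 0.0], [0.0, 0.002, -1.0]]
force: [-0.6, -1.1, 6.0]
gripper_width: 0.055
grasp_force: 43.3
```

Request:
drive_tool:
  motion:
    - {"dp": [0,0,-3],"turn": 0,"hand": 1}
    - {"dp": [10,0,0],"turn": 0,"hand": 1}
    - {"dp": [15,0,0],"turn": 0,"hand": 1}
    - {"dp": [15,0,0],"turn": 0,"hand": 1}
    - {"dp": [15,0,0],"turn": 0,"hand": 1}
    - {"dp": [15,0,0],"turn": 0,"hand": 1}
    - {"dp": [5,0,-5],"turn": 0,"hand": 1}
    - {"dp": [0,0,-25],"turn": 0,"hand": 1}
    - {"dp": [0,0,-30],"turn": 0,"hand": 1}
    - {"dp": [0,0,0],"turn": 0,"hand": 1}

```text
time: 15.15
tcp_pos: [0.5177, 0.1873, 0.1111]
tool_rot: [[0.115, 0.993, 0.007], [0.993, -0.115, 0.002], [0.003, 0.007, -1.0]]
force: [-0.6, 0.4, -1.9]
gripper_width: 0.055
grasp_force: 43.1
```

```bash
python3 -c "
from h import *
go((.482,.3359,.1))
t=r.snapshot('top'); s=r.snapshot('scene'); cv2.imwrite('pics/t6.png',t); cv2.imwrite('pics/s6.png',s)
t=cv2.resize(t[150:310,180:480],None,fx=2,fy=2); s=cv2.resize(s[180:310,190:490],None,fx=2,fy=2)
cv2.imwrite('pics/c6.png',cv2.convertScaleAbs(np.vstack([t,s]),alpha=1.4,beta=10))"
```

```text
t 15.15 tcp [0.5177 0.1873 0.1111] yaw 83.4 F [-0.6  0.4 -1.9] w 0.055 gf 43.1 q [  3.  27. -35. 110.  21.  48. -50.]
dp [143.5 -52.7  11.2]
```

View pics/c6.png

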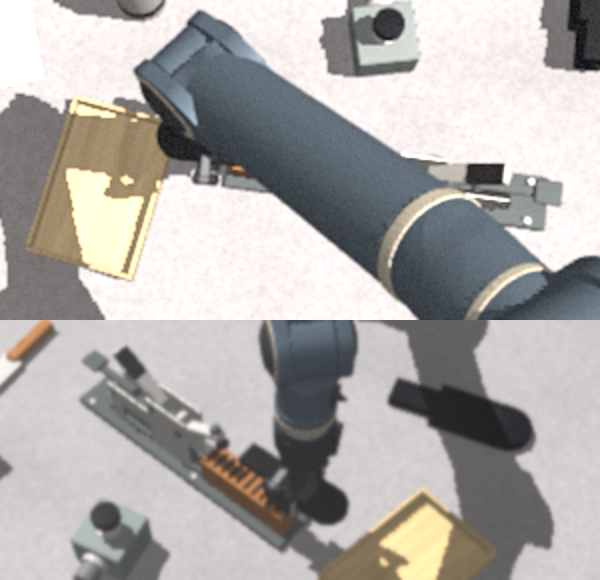

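The board is off the rest and held, with the wrist force matching its weight. In the scene view the pliers are fully open. Next I'll turn it to the tray's axis.

Request:
drive_tool:
  motion:
    - {"dp": [0,0,-5],"turn": -7,"hand": 1}
    - {"dp": [0,0,-5],"turn": -8.2,"hand": 1}
    - {"dp": [0,0,0],"turn": -8.2,"hand": 1}
    - {"dp": [0,0,0],"turn": -8.2,"hand": 1}
    - {"dp": [0,0,0],"turn": -8.2,"hand": 1}
    - {"dp": [0,0,0],"turn": -8.2,"hand": 1}
    - {"dp": [0,0,0],"turn": -8.2,"hand": 1}
    - {"dp": [0,0,0],"turn": -8.2,"hand": 1}
    - {"dp": [0,0,0],"turn": -8.2,"hand": 1}
    - {"dp": [0,0,0],"turn": -8.2,"hand": 1}

```text
time: 16.25
tcp_pos: [0.5145, 0.1848, 0.1159]
tool_rot: [[-0.964, 0.267, -0.003], [0.267, 0.964, -0.001], [0.002, -0.002, -1.0]]
force: [0.3, 0.1, -1.0]
gripper_width: 0.0555
grasp_force: 43.0
```

```bash
python3 -c "
from h import *
go((.4705,.3392,.1))"
```

```text
t 16.25 tcp [0.5145 0.1848 0.1159] yaw 164.51 F [ 0.3  0.1 -1. ] w 0.0555 gf 43.0 q [ 17.  34. -55. 110.  34.  55.  20.]
dp [ 83.6 137.1  15.8]
```

Request:
drive_tool:
  motion:
    - {"dp": [17,28,0],"turn": 0.4,"hand": 1}
    - {"dp": [17,28,0],"turn": 0,"hand": 1}
    - {"dp": [17,28,0],"turn": 0,"hand": 1}
    - {"dp": [16,27,0],"turn": 0,"hand": 1}
    - {"dp": [16,25,0],"turn": 0,"hand": 1}
    - {"dp": [0,0,0],"turn": 0,"hand": 1}
    - {"dp": [0,0,0],"turn": 0,"hand": 1}

```text
time: 16.95
tcp_pos: [0.4724, 0.3391, 0.116]
tool_rot: [[-0.961, 0.278, -0.002], [0.278, 0.961, -0.002], [0.001, -0.002, -1.0]]
force: [0.1, -0.5, -0.8]
gripper_width: 0.0552
grasp_force: 43.1
```

```bash
python3 -c "
from h import *
go((.4705,.3392,.03))
w=r.snapshot('wrist'); cv2.imwrite('pics/w7.png',w)
c=r.camera_info('wrist'); q=(.482,.3359,-.2775)
L=[(x,y,26) for x,y in((106,71),(106,-71),(-106,-71),(-106,71))]+[(x,y,5) for x,y in((100,65),(100,-65),(-100,-65),(-100,65))]
print(cv2.projectPoints(W(q,L),c['rvec'],c['tvec'],c['K'],None)[0][:,0].round().tolist())"
```

```text
t 16.95 tcp [0.4724 0.3391 0.116 ] yaw 163.89 F [ 0.1 -0.5 -0.8] w 0.0552 gf 43.1 q [ -2.  36. -53. 105.  34.  57.   4.]
dp [ 1.7 -0.3 86. ]
[[430.0, 414.0], [212.0, 415.0], [182.0, 66.0], [456.0, 64.0], [414.0, 387.0], [228.0, 388.0], [205.0, 82.0], [433.0, 81.0]]
```

```bash
python3 -c "
from h import *
w=cv2.imread('pics/w7.png'); b,g,rr=[w[...,i].astype(int) for i in range(3)]
wood=((rr-b)>0.25*np.maximum(rr,1))&(rr>40)
for row in(110,150,190): x=np.where(wood[row])[0]; print('row',row,x.min(),x.max())
for col in(210,230,260,400,430): x=np.where(wood[:,col])[0]; print('col',col,x.min() if len(x) else None)
dark=(w.max(2)<60); dark[320:]=0
n,l,st,ce=cv2.connectedComponentsWithStats(dark.astype(np.uint8)); print([st[i].tolist() for i in range(1,n) if st[i,4]>400])
for row in(180,200,220,240,260,280): x=np.where(dark[row,240:400])[0]; print(row,(x.min()+240,x.max()+240) if len(x) else None)
c=r.camera_info('wrist'); s=r.state(); R=np.array(s['tool_rot']); p=np.array(s['tcp_pos'])
P=[p+R@np.array([.066,0,-z]) for z in(.014,.03)]+[p+R@np.array([.03,y,-.03]) for y in(-.028,.028)]
print(cv2.projectPoints(np.array(P),c['rvec'],c['tvec'],c['K'],None)[0][:,0].round())"
```

```text
row 110 196 453
row 150 198 450
row 190 201 446
col 210 67
col 230 67
col 260 67
col 400 67
col 430 67
[[219, 119, 196, 201, 33486]]
180 (np.int64(240), np.int64(399))
200 (np.int64(240), np.int64(399))
220 (np.int64(240), np.int64(399))
240 (np.int64(240), np.int64(399))
260 (np.int64(240), np.int64(399))
280 (np.int64(275), np.int64(399))
[[320. 127.]
 [321. 127.]
 [222. 259.]
 [419. 259.]]
```

The tray edges and the board tip in the wrist view agree with the predictions to about 2 mm. Lowering.

Request:
drive_tool:
  motion:
    - {"dp": [0,0,30],"turn": 0,"hand": 1}
    - {"dp": [0,0,30],"turn": 0,"hand": 1}
    - {"dp": [0,0,25],"turn": 0,"hand": 1}
    - {"dp": [0,0,15],"turn": 0,"hand": 1}
    - {"dp": [0,0,4],"turn": 0,"hand": 1}
    - {"dp": [0,0,3],"turn": 0,"hand": 1}
    - {"dp": [0,0,0],"turn": 0,"hand": 1}

```text
time: 17.7
tcp_pos: [0.4739, 0.3395, 0.011]
tool_rot: [[-0.96, 0.28, 0.001], [0.28, 0.96, 0.001], [-0.001, 0.001, -1.0]]
force: [0.0, -0.3, -1.9]
gripper_width: 0.055
grasp_force: 43.1
```

Request:
drive_tool:
  motion:
    - {"dp": [0,0,2],"turn": 0,"hand": 1}
    - {"dp": [0,0,2],"turn": 0,"hand": 1}
    - {"dp": [0,0,2],"turn": 0,"hand": 1}
    - {"dp": [0,0,0],"turn": 0,"hand": 1}

```text
time: 18.1
tcp_pos: [0.4734, 0.3392, 0.0042]
tool_rot: [[-0.96, 0.279, 0.0], [0.279, 0.96, -0.0], [-0.0, -0.0, -1.0]]
force: [0.0, -0.3, -1.2]
gripper_width: 0.0555
grasp_force: 43.1
```

Request:
drive_tool:
  motion:
    - {"dp": [0,0,2],"turn": 0,"hand": 1}
    - {"dp": [0,0,2],"turn": 0,"hand": 1}
    - {"dp": [0,0,0],"turn": 0,"hand": 1}

```text
time: 18.4
tcp_pos: [0.4736, 0.3395, 0.0021]
tool_rot: [[-0.96, 0.279, 0.001], [0.279, 0.96, -0.001], [-0.002, -0.001, -1.0]]
force: [-2.9, -3.7, 12.5]
gripper_width: 0.0555
grasp_force: 51.8
```

Finger tips touch the tray floor. The board sits about 10 mm above it, so I'll ease the grip open slowly to let it slide down.

Request:
drive_tool:
  motion:
    - {"dp": [0,0,-1.5],"turn": 0,"hand": 0.2}
    - {"dp": [0,0,0],"turn": 0,"hand": -0.2}
    - {"dp": [0,0,0],"turn": 0,"hand": -0.24}
    - {"dp": [0,0,0],"turn": 0,"hand": -0.27}
    - {"dp": [0,0,0],"turn": 0,"hand": -0.29}
    - {"dp": [0,0,0],"turn": 0,"hand": -0.3}
  grip_force: 20

```text
time: 19.0
tcp_pos: [0.4736, 0.3396, 0.0021]
tool_rot: [[-0.96, 0.279, 0.001], [0.279, 0.96, 0.0], [-0.0, 0.001, -1.0]]
force: [-0.4, 0.1, 5.5]
gripper_width: 0.0558
grasp_force: 29.2
```

Request:
drive_tool:
  motion:
    - {"dp": [0,0,0],"turn": 0,"hand": -0.31}
    - {"dp": [0,0,0],"turn": 0,"hand": -0.32}
    - {"dp": [0,0,0],"turn": 0,"hand": -0.33}
    - {"dp": [0,0,0],"turn": 0,"hand": -0.34}
    - {"dp": [0,0,0],"turn": 0,"hand": -0.35}
    - {"dp": [0,0,0],"turn": 0,"hand": -0.36}
    - {"dp": [0,0,0],"turn": 0,"hand": -0.37}
    - {"dp": [0,0,0],"turn": 0,"hand": -0.38}

```text
time: 19.8
tcp_pos: [0.4731, 0.3388, 0.0014]
tool_rot: [[-0.96, 0.279, -0.001], [0.279, 0.96, -0.001], [0.0, -0.001, -1.0]]
force: [0.1, 0.3, 0.2]
gripper_width: 0.059
grasp_force: 0.0
```

Request:
drive_tool:
  motion:
    - {"dp": [0,0,0],"turn": 0,"hand": -0.5}
    - {"dp": [0,0,0],"turn": 0,"hand": -0.6}
    - {"dp": [0,0,0],"turn": 0,"hand": -0.6}
    - {"dp": [0,0,-5],"turn": 0,"hand": -0.6}
    - {"dp": [0,0,-15],"turn": 0,"hand": -0.6}
    - {"dp": [0,0,-30],"turn": 0,"hand": -0.6}
    - {"dp": [0,0,-40],"turn": 0,"hand": -0.6}
    - {"dp": [0,0,-40],"turn": 0,"hand": -0.6}
    - {"dp": [-40,0,-20],"turn": 0,"hand": -0.6}
    - {"dp": [-30,0,0],"turn": 0,"hand": -0.6}

```text
time: 20.8
tcp_pos: [0.5434, 0.3213, 0.1577]
tool_rot: [[-0.96, 0.278, 0.008], [0.279, 0.96, 0.004], [-0.006, 0.006, -1.0]]
force: [0.2, 1.0, -1.4]
gripper_width: 0.0684
grasp_force: 0.0
```

```bash
python3 - <<'E'
from h import *
go(None)
w=r.snapshot('wrist'); cv2.imwrite('pics/w8.png',w); c=r.camera_info('wrist')
dark=(w.max(2)<60).astype(np.uint8)
n,l,st,ce=cv2.connectedComponentsWithStats(dark)
for i in range(1,n):
    if st[i,4]>2000: 
        print(st[i].tolist(),ce[i].round())
        if st[i,1]+st[i,3]<470:
            k=max(cv2.findContours((l==i).astype(np.uint8),0,2)[0],key=cv2.contourArea)
            P=np.array([back(p,.019,info=c)[:2] for p in k[:,0]],np.float32)*1000
            R=cv2.minAreaRect(P); print('rect',R)
            a=-.2775; d=np.array(R[0])/1000-(.482,.3359); print('in tray',d@np.array([[np.cos(a),-np.sin(a)],[np.sin(a),np.cos(a)]]))
q=(.482,.3359,-.2775)
print(cv2.projectPoints(W(q,[(x,y,26) for x,y in((106,71),(106,-71),(-106,-71),(-106,71))]),c['rvec'],c['tvec'],c['K'],None)[0][:,0].round().tolist())
# handle in scene: dark end location
s=r.snapshot('scene'); cv2.imwrite('pics/s8.png',s)
E
```

```text
t 20.8 tcp [0.5434 0.3213 0.1577] yaw 163.83 F [ 0.2  1.  -1.4] w 0.0684 gf 0.0 q [  2.  37. -54.  97.  33.  63.  12.]
[268, 0, 90, 257, 18672] [313. 118.]
rect ((492.83660888671875, 330.702880859375), (54.98054122924805, 160.27882385253906), 73.70718383789062)
in tray [ 0.0118458  -0.00202958]
[61, 194, 68, 100, 2930] [ 95. 248.]
rect ((516.1685180664062, 159.40707397460938), (45.246849060058594, 66.72429656982422), 80.98915100097656)
in tray [ 0.08121196 -0.16038035]
[591, 215, 49, 88, 2419] [622. 260.]
rect ((636.7698974609375, 509.5601501464844), (33.07534408569336, 65.7813720703125), 85.12876892089844)
in tray [0.10127434 0.20941604]
[0, 298, 640, 182, 61109] [319. 419.]
[[421.0, 277.0], [216.0, 280.0], [185.0, -78.0], [441.0, -82.0]]
```

```bash
python3 - <<'E'
from h import *
w=cv2.imread('pics/w8.png'); c=r.camera_info('wrist'); dark=w.max(2)<60
for row in(10,50,90,130,165,200,240):
    x=np.where(dark[row,230:400])[0]+230
    print(row,x.min(),x.max(),round(1000*np.linalg.norm(back((x.min()-.5,row),.019,info=c)-back((x.max()+.5,row),.019,info=c)),1))
print(r.finish_job())
E
```

```text
10 282 342 36.4
50 268 357 55.0
90 270 356 54.4
130 271 355 54.5
165 272 355 55.1
200 290 338 32.8
240 291 338 33.0
the job is handed in; nothing more can be done
None
```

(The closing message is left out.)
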